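# Turn the filing rest flat side up and lock it

### The arm

A 7-joint arm with a two-finger parallel gripper is mounted at the origin on the work surface. World frame = base frame: x ahead of the robot, y to its left, z up, the work surface at z = 0. Lengths are in m, angles in rad, forces in N, time in s.
With the tool pointing down it reaches from about 0.4 to 0.85 m from the base axis. Payload 4.5 kg.
Tool frame: the origin (TCP) lies at the very end of the fingers, on their centre line; the grasp point (between the pads) lies 19 mm behind it; y points along the fingers, x is the direction in which the jaws open and shut, and the axes are right-handed (so a half turn about y gives the same grasp; the last joint's range is limited). The gripper opens to 88 mm and grips with 3 to 60 N. Pads are 18 mm wide; open, the fingers measure 123 mm over their backs; the gripper's body (75 mm by 187 mm) begins 45 mm behind the grasp point.
Start: joints at [-1.214, 0.689, -0.195, 1.565, 0.157, 0.902, -0.215], TCP at [0.198, 0.593, 0.239] pointing down, gripper open.
Joint ranges: [-3.01, 3.01], [-0.46, 2.08], [-1.47, 1.51], [0.13, 2.56], [-1, 4.14], [0.04, 2.09], [-2.66, 2.66]. Speed limits (rad/s): [2.57, 2.57, 3.14, 3.14, 3.14, 3.14, 3.14].

### API

Orientations are given as a unit quaternion [x, y, z, w].
In Python, from plant import r gives the robot as it stands.
- The arm moves only by the shell command python3 -m inch 'ROWS' [OPENING] [FORCE]. ROWS is JSON, a list of rows, each a list of 6 numbers: the shift along the tool's x, y, z in mm, then the turn, a rotation vector about the tool's x, y, z in rad. In form: [[x, y, z, ax, ay, az], ...]. A call has 1 to 12 rows; each row shifts and turns the commanded pose from where the row before left it, along the tool's axes as they then stand; what a row does not reach is not made up. A row lasts 1/12 s, in which the tool goes at most 41.7 mm and 7.16 degrees, less where a joint would pass 70% of its speed; a pose out of reach is approached as far as the arm can. A call is refused whole if a number of a shift passes 41.7 or a number of a turn 0.125, either way. A call with a gripper value outside its range is refused whole. OPENING is the finger opening in mm, from 0 to 88.1, set as the call begins (- or left out, the last holds). The fingers move at their own pace and stop on an object; FORCE is the grip in N (left out, the last holds). Time passes only in rows, so rows that do not move let the fingers close. It gives the time, the measured TCP pose, the force and the opening at its end, in the units of the state.
- r.get_state(): the state, without advancing time (a new reading comes with each control period).
- r.snapshot(name): name is "side" or "top"; returns a dict with "img" (420x560x3 uint8, red, green, blue), "range_z" (420x560 float32, m along the optical axis (not along the pixel's ray), 0 where there is no reading), "mtx" (3x3 intrinsics, pixels), "camera_from_world" (4x4, takes a point from world to camera coordinates). Camera axes: x right, y down, z forward; pixel columns grow to the right and rows downward; lengths in m; the calibration is good to about 2 mm. A picture is of the moment at which its call begins.
- r.finish_job(): hands the job in, once; it reports no verdict.
The state is a dict: "clock": time; "q": joint angles; "qd": joint speeds; "joint_torque": joint torques, N m; "tool_pos": TCP position; "eef_rot": TCP orientation; "contact_force": force on the tool from outside, world axes, zero at the start; "moment": the same for the moment, N m; "opening": opening from 0.0 (shut) to 1.0 (fully open).
Only numpy, scipy, OpenCV 4.12 (cv2) and the standard library are available. Lean on these libraries where they do the work, as an engineer would, in place of code of your own. Each camera call takes 0.05 s, during which the arm holds its last target.

### The job

The luthier's filing rest is wanted with its flat on top, to file a bone nut on. Turn the dark round bar by pushing its spokes until the pale flat milled along it faces straight up, then push the brass locking tongue by its knob fully home over the flat so that the bar is locked. Leave the tools lying about where they are.

Things in the scene. Friction and masses are not known exactly. Their poses are not given: they have to be found in the camera images.
- rest: Filing rest, a wooden fixture fixed to the bench; base 110 x 250 x 16 mm. Origin: bench top under the bar's middle; z up, y along the bar towards the spoked hub. Two cheeks, 60 mm wide in x, tops 115.5 mm up (guide strips on the thick one to 124), carry the bar: thin one at y 65 to 85 mm, thick one at y -135 to -65. Bar axis: x = 0, 100 mm up.
- bar (a joint): Angle (rad) of the dark bar, 44 mm diameter, 129 mm long. 0, or 2 pi = flat straight up; growing angle leans its top towards the rest's +x. Turns either way past a full circle against steady friction (0.15 N m), stays where left. Starts with the flat any way but up, perhaps hidden below.
- flat (a point): Middle of the pale flat milled along the whole bar, 34 mm wide, 14 mm from the axis. When it is up the bar's top is 114 mm above the bench, where the round would be at 122 mm. Its z axis points straight out of the flat.
- hub (a point): Centre of the bar's hub (36 mm diameter, 20 long) at y = 110 mm of the rest, on the axis. Four steel spokes to push, 10 mm thick, at right angles, tips 62 mm from the axis. One points the way the flat faces, so a spoke is upright with the flat up (or sideways, or down). Push a spoke sideways while near upright: one that leans over 40 degrees towards the pusher jams, leaning away to 60 is fine.
- lock (a joint): Travel (m) of the brass tongue along the rest's +y: 0 drawn back, 0.040 fully home at its stop; friction 2 N, stays where left. Tongue 22 mm wide, 10 thick, underside 116 mm up. It clears the flat only when that is up within about 0.18 rad; else its nose is stopped by the bar's end after about 4 mm. Home, it keeps the bar from turning.
- lock_knob (a point): Middle of the upright brass knob on the tongue: 16 mm diameter, 126 to 154 mm above the bench, this point at 140 mm. Drawn back it stands at x = 0, y = -125 mm of the rest. Push it towards the bar.
- fret_file: Bystander: a steel fret file with a wooden handle, 170 x 18 x 18 mm. Origin: at its underside. Leave it alone.
- fret_puller: Bystander: a red-handled fret puller (pincers), 165 x 60 x 16 mm. Origin: at its underside. Leave it alone.
- bone_nut: Bystander: a cream bone nut, 44 x 8 x 10 mm. Origin: at its underside. Leave it alone.
- sanding_block: Bystander: an oak sanding block, 100 x 50 x 32 mm. Origin: at its underside. Leave it alone.
- tuning_fork: Bystander: a nickel tuning fork, 170 x 28 x 8 mm. Origin: at its underside. Leave it alone.
- screwdriver: Bystander: a screwdriver with a dark wooden handle, lying flat. Origin: at its underside. Leave it alone.
- fret_jar: Bystander: a closed amber jar, 60 mm across, 70 mm tall. Origin: at its underside. Leave it alone.

How it is judged:
By the outcome, as a careful person would: the job done as asked, in the order asked, and still so for the second after the job is handed in, with the robot touching nothing.
It also fails if it takes over 56 s, if anything falls off the work surface, if the arm or the gripper's body presses on something with over 40 N, if the wrist force passes 120 N, or if a joint passes its speed limit or range.

## Working session

There is one attempt and no reset: what is moved stays moved. The work goes in short steps, Python scripts to look and compute and a shell command to move; the robot and the scene stay as the last step left them, time stands still between calls to the robot, and variables do not carry over. Pictures are saved under pics/ and viewed, and the job is handed in when it is done.

```bash
ls; mkdir -p pics; python3 - <<'E'
from plant import r
import cv2,numpy as np
s=r.get_state();print({k:np.round(v,3).tolist() for k,v in s.items()})
for n in("side","top"):
    d=r.snapshot(n);cv2.imwrite(f"pics/{n}0.png",d["img"][:,:,::-1]);np.savez(f"{n}0.npz",**d)
    print(n,d["mtx"].tolist(),np.round(d["camera_from_world"],3).tolist())
E
```

```text
pics
{'clock': 0.0, 'q': [-1.214, 0.69, -0.195, 1.566, 0.157, 0.902, -0.215], 'qd': [0.0, 0.001, 0.001, -0.002, 0.0, -0.001, -0.0], 'joint_torque': [-0.0, -52.755, -1.267, -15.343, -0.053, 0.006, 0.0], 'tool_pos': [0.198, 0.592, 0.238], 'eef_rot': [0.574, 0.413, -0.414, -0.573], 'contact_force': [-0.933, 0.441, -0.228], 'moment': [-0.01, 0.019, 0.015], 'opening': 1.0}
side [[384.6232519120475, 0.0, 282.52131763864946], [0.0, 384.6232519120475, 208.1357251179807], [0.0, 0.0, 1.0]] [[-0.995, -0.096, 0.007, 0.611], [-0.061, 0.576, -0.815, 0.144], [0.075, -0.812, -0.579, 0.999], [0.0, 0.0, 0.0, 1.0]]
top [[472.91154087578144, 0.0, 281.0292179397008], [0.0, 472.91154087578144, 214.2538051390904], [0.0, 0.0, 1.0]] [[-0.023, -1.0, 0.002, -0.014], [-0.992, 0.023, -0.121, 0.593], [0.121, -0.005, -0.993, 1.163], [0.0, 0.0, 0.0, 1.0]]
```

View pics/side0.png

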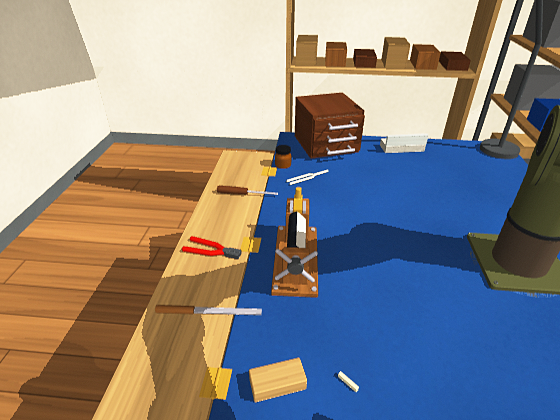

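View pics/top0.png

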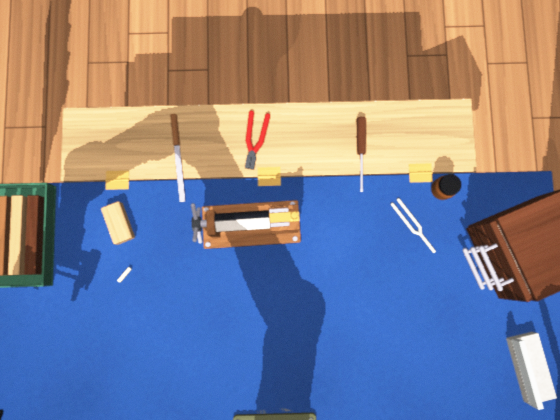

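The side view shows the rest with its hub at about (295,266) and spokes in an X. The pale flat faces the robot side and up. I'll crop in and measure.

```bash
python3 - <<'E'
import numpy as np,cv2
a=np.load("side0.npz")["img"][175:310,245:345,::-1];cv2.imwrite("pics/sc0.png",cv2.resize(a,None,fx=4.4,fy=4.4,interpolation=cv2.INTER_CUBIC))
a=np.load("top0.npz")["img"][190:260,180:310,::-1];cv2.imwrite("pics/tc0.png",cv2.resize(a,None,fx=6,fy=6,interpolation=cv2.INTER_CUBIC))
E
```

```text
(no output)
```

View pics/sc0.png

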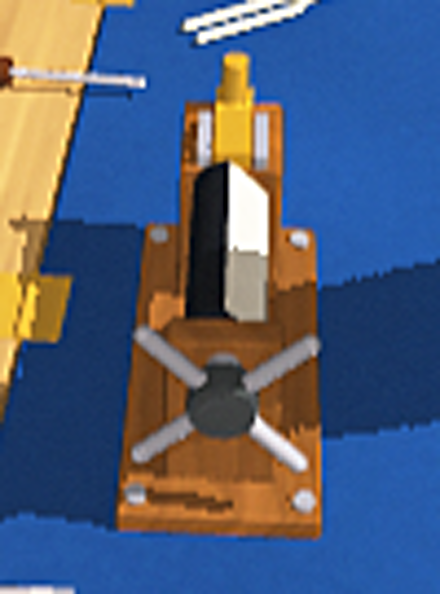

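View pics/tc0.png

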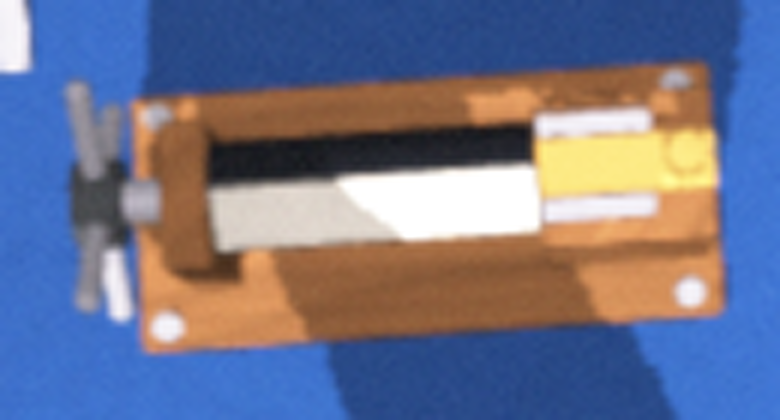

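```bash
cat > h.py <<'E'
import numpy as np
def cast(d,px,n,c):
    """pixel -> world on plane n.p=c"""
    T=d["camera_from_world"];R,t=T[:3,:3],T[:3,3];o=-R.T@t
    v=R.T@np.linalg.inv(d["mtx"])@np.array([px[0],px[1],1.])
    return o+v*((c-np.dot(n,o))/np.dot(n,v))
def proj(d,p):
    T=d["camera_from_world"];q=d["mtx"]@(T[:3,:3]@np.asarray(p)+T[:3,3]);return q[:2]/q[2]
E
python3 - <<'E'
import numpy as np
from h import *
t=np.load("top0.npz");s=np.load("side0.npz")
z=[0,0,1]
C=[cast(t,(180+u/6,190+v/6),z,.016) for u,v in[(133,102),(708,64),(722,314),(145,352)]]
for c in C:print(c.round(4))
print([np.linalg.norm(C[i]-C[i-1]).round(4) for i in range(4)])
ctr=np.mean(C,0)
d=(C[0]-C[1]+C[3]-C[2]);yaw=np.arctan2(-d[0],d[1]);print("ctr",ctr,"yaw",yaw)
# screws / corners in side view
S=[cast(s,(245+u/4.4,175+v/4.4),z,.016) for u,v in[(118,528),(321,535),(316,232),(148,226)]]
for c in S:print('side',c.round(4))
print('side ctr',np.mean(S,0))
ey=np.array([-np.sin(yaw),np.cos(yaw),0]);ex=np.array([np.cos(yaw),np.sin(yaw),0])
K=cast(t,(180+690/6,190+155/6),z,.154);print("knob",K,"rel",(K-ctr)@ex,(K-ctr)@ey)
hub=ctr+ey*.110;hub[2]=.1;print("hub",hub,proj(s,hub),proj(t,hub))
print('side hub px',245+222/4.4,175+405/4.4)
for u,v in[(140,333),(315,343),(300,466),(138,456)]:
    p=cast(s,(245+u/4.4,175+v/4.4),ey,hub@ey)-hub
    print("tip",p@ex,p[2],np.hypot(p@ex,p[2]),"ang",np.degrees(np.arctan2(p@ex,p[2])))
E
```

```text
[0.6182 0.1753 0.016 ]
[ 0.629  -0.0726  0.016 ]
[ 0.5211 -0.0756  0.016 ]
[0.5106 0.1705 0.016 ]
[np.float64(0.1077), np.float64(0.2481), np.float64(0.108), np.float64(0.2464)]
ctr [0.56969152 0.04940322 0.016     ] yaw 0.04317653302257279
side [0.6208 0.1859 0.016 ]
side [0.5149 0.1798 0.016 ]
side [ 0.5236 -0.0751  0.016 ]
side [ 0.6318 -0.0699  0.016 ]
side ctr [0.57279186 0.05518068 0.016     ]
knob [ 0.5734585  -0.05901916  0.154     ] rel -0.0009163798399894747 -0.10848393477388317
hub [0.56494357 0.15930071 0.1       ] [297.85827878 261.9778314 ] [203.18746551 224.10105369]
side hub px 295.45454545454544 267.0454545454545
tip 0.04674790039917317 0.03086156438312901 0.05601609008048519 ang 56.568401990332475
tip -0.03982250506100535 0.02897667404740653 0.049249157842377767 ang -53.95865260665012
tip -0.03698836955810904 -0.057282235974362467 0.06818646523167038 ang -147.14880114649725
tip 0.04795700378265328 -0.05511814509760862 0.07306082487085988 ang 138.97423566485062
```

```bash
cat >> h.py <<'E'
def cloud(d):
    T=d["camera_from_world"];Z=d["range_z"];v,u=np.mgrid[:Z.shape[0],:Z.shape[1]]
    P=np.stack([u,v,np.ones_like(u)],-1)@np.linalg.inv(d["mtx"]).T*Z[...,None]
    return (P-T[:3,3])@T[:3,:3]
yaw=.038
ey=np.array([-np.sin(yaw),np.cos(yaw),0]);ex=np.array([np.cos(yaw),np.sin(yaw),0])
E
python3 - <<'E'
import numpy as np
from h import *
ctr=np.array([.571,.052,0]); org=ctr+ey*.015
for n in("top","side"):
    d=np.load(n+"0.npz");P=cloud(d).reshape(-1,3);q=P-org
    L=np.stack([q@ex,q@ey,q[:,2]],-1);ok=(d["range_z"].ravel()>0)&(abs(L[:,0])<.1)&(abs(L[:,1])<.17)&(L[:,2]>.01);L=L[ok];C=d["img"].reshape(-1,3)[ok].astype(int)
    b=(L[:,2]<.022);print(n,"base",b.sum(),np.percentile(L[b],[1,99],0).round(4).tolist(),np.median(L[b,2]))
    k=(L[:,2]>.135)&(L[:,1]<-.08);print("knob",k.sum(),L[k].mean(0).round(4),L[k].min(0).round(4),L[k].max(0).round(4))
    h=L[:,1]>.088;h&=L[:,2]>.03;l=L[h]
    print("hubspokes",h.sum(),l.min(0).round(4),l.max(0).round(4),l.mean(0).round(4))
    dark=h&(C.max(1)<90);print("hubdark",dark.sum(),L[dark].mean(0).round(4),L[dark].min(0).round(4),L[dark].max(0).round(4))
    r=l[(np.hypot(l[:,0],l[:,2]-.1)>.035)]
    a=np.degrees(np.arctan2(r[:,0],r[:,2]-.1))
    for s in (0,1,2,3):
        pass
    print("angles",np.sort(a).round(0).tolist()[::6])
    f=(L[:,1]>-.05)&(L[:,1]<.05)&(L[:,2]>.08)&(C.min(1)>130);
    if f.sum()>20:
        F=L[f];m=F.mean(0);w,V=np.linalg.eigh(np.cov((F-m).T));nn=V[:,0]*np.sign(V[2,0]);print("flat",f.sum(),m.round(4),nn.round(3),"ang",np.degrees(np.arctan2(nn[0],nn[2])),"dist",(m-[0,0,.1])@nn)
E
```

```text
top base 1965 [[-0.0544, -0.1396, 0.0105], [0.0546, 0.1058, 0.0213]] 0.015921913195718736
knob 42 [ 0.     -0.1245  0.1522] [-0.0071 -0.131   0.1373] [ 0.0074 -0.1171  0.1589]
hubspokes 346 [-0.0465  0.0891  0.0581] [0.0461 0.1176 0.1489] [-0.0018  0.1052  0.1111]
hubdark 72 [0.     0.1057 0.1159] [-0.0162  0.0976  0.1052] [0.0152 0.1163 0.1218]
angles [-136.0, -133.0, -131.0, -130.0, -129.0, -126.0, -46.0, -44.0, -43.0, -42.0, -40.0, -39.0, -36.0, 36.0, 36.0, 38.0, 39.0, 40.0, 41.0, 43.0, 126.0, 129.0, 130.0, 133.0]
flat 466 [-0.009  -0.0014  0.1108] [-0.732 -0.005  0.681] ang -47.09587001657516 dist 0.013942413983230238
side base 1410 [[-0.0499, -0.1379, 0.0108], [0.0584, 0.1069, 0.0207]] 0.01640983750872392
knob 55 [ 0.005  -0.1223  0.1472] [-0.0032 -0.1318  0.1357] [ 0.0127 -0.1167  0.1553]
hubspokes 530 [-0.0418  0.0959  0.0572] [0.0479 0.1179 0.1482] [0.0034 0.1106 0.1058]
hubdark 201 [0.0041 0.1128 0.1065] [-0.0134  0.0959  0.0847] [0.0216 0.1179 0.1209]
angles [-147.0, -140.0, -139.0, -137.0, -135.0, -134.0, -132.0, -46.0, -43.0, -42.0, -40.0, -39.0, -38.0, -37.0, -36.0, 40.0, 41.0, 41.0, 42.0, 43.0, 44.0, 45.0, 46.0, 47.0, 49.0, 121.0, 124.0, 125.0, 126.0, 128.0, 129.0, 131.0, 133.0]
flat 215 [-0.0059 -0.0005  0.1108] [-0.724 -0.     0.689] ang -46.41848201758006 dist 0.01170928973601196
```

```bash
cat >> h.py <<'E'
from scipy.spatial.transform import Rotation as Ro
org=np.array([.5725,.067,0])
def show(tgt=None,yawt=None):
    """state in rest frame; shift in tool axes (mm) to a rest-frame target (mm)"""
    from plant import r
    s=r.get_state();R=Ro.from_quat(s["eef_rot"]).as_matrix();p=np.array(s["tool_pos"])
    q=p-org;print("t",round(s["clock"],2),"rest mm",(np.array([q@ex,q@ey,q[2]])*1e3).round(1),"F",np.round(s["contact_force"],1),"open",round(s["opening"],2))
    B=np.stack([ex,ey,[0,0,1]],1)
    print("tool axes in rest (cols)\n",(B.T@R).round(3))
    if tgt is not None:
        w=org+B@(np.array(tgt)/1e3);print("shift",(R.T@(w-p)*1e3).round(1))
    return s
E
python3 - <<'E'
from h import *
show([-2,110,220])
E
```

```text
t 0.1 rest mm [-354.2  539.   238. ] F [ 0.8 -0.6  0.4] open 1.0
tool axes in rest (cols)
 [[ 0.353 -0.    -0.936]
 [ 0.936 -0.002  0.353]
 [-0.002 -1.    -0.   ]]
shift [-277.1   18.5 -480.9]
```

```bash
python3 -m inch '[[0,0,0,0,-0.09,0],[0,0,0,0,-0.09,0],[0,0,0,0,-0.09,0],[0,0,0,0,-0.09,0],[-20,0,-16,0,0,0],[-25,1,-20,0,0,0],[-25,1,-20,0,0,0],[-25,1,-20,0,0,0],[-25,1,-20,0,0,0],[-25,1,-20,0,0,0],[-25,1,-20,0,0,0],[-25,1,-20,0,0,0]]' 0
python3 - <<'E'
from h import *
show([-2,110,220])
E
```

```text
clock: 1.1
tool_pos: [0.3621, 0.4021, 0.2314]
eef_rot: [-0.491, -0.509, 0.509, 0.491]
contact_force: [1.0, 0.3, 0.6]
opening: 0.118
t 1.1 rest mm [-197.5  342.9  231.4] F [1.  0.3 0.6] open 0.12
tool axes in rest (cols)
 [[ 0.001 -0.    -1.   ]
 [ 1.    -0.001  0.001]
 [-0.001 -1.     0.   ]]
shift [-232.8   11.5 -195.7]
```

```bash
python3 -m inch '[[-25,1,-21,0,0,0],[-25,1,-21,0,0,0],[-25,1,-21,0,0,0],[-25,1,-21,0,0,0],[-25,1,-21,0,0,0],[-25,1,-21,0,0,0],[-25,1,-21,0,0,0],[-25,1,-21,0,0,0],[-16,1,-14,0,0,0],[-5,1,-3,0,0,0],[0,0,0,0,0,0],[0,0,0,0,0,0]]' 0
python3 - <<'E'
from h import *
show([-2,110,160])
E
```

```text
clock: 2.1
tool_pos: [0.5533, 0.1909, 0.2214]
eef_rot: [-0.49, -0.509, 0.51, 0.491]
contact_force: [-0.4, 0.0, -0.6]
opening: 0.006
t 2.1 rest mm [-14.5 124.5 221.4] F [-0.4  0.  -0.6] open 0.01
tool axes in rest (cols)
 [[-0.    -0.001 -1.   ]
 [ 1.     0.001 -0.   ]
 [ 0.001 -1.     0.001]]
shift [-14.6  61.4 -12.6]
```

```bash
python3 -m inch '[[-7,5,-6,0,0,0],[-7,15,-6,0,0,0],[0,20,0,0,0,0],[0,16,0,0,0,0],[0,5,0,0,0,0],[0,0,0,0,0,0],[0,0,0,0,0,0]]'
python3 - <<'E'
from h import *
from plant import r
import cv2
show([-2,110,125])
d=r.snapshot("side");a=d["img"][120:310,210:380,::-1];cv2.imwrite("pics/s1.png",cv2.resize(a,None,fx=3.1,fy=3.1,interpolation=cv2.INTER_CUBIC))
E
```

```text
clock: 2.68
tool_pos: [0.5668, 0.1772, 0.161]
eef_rot: [0.49, 0.51, -0.509, -0.49]
contact_force: [0.3, -0.7, 0.4]
opening: 0.004
t 2.68 rest mm [ -1.5 110.4 161. ] F [ 0.3 -0.7  0.4] open 0.0
tool axes in rest (cols)
 [[-0.001  0.    -1.   ]
 [ 1.     0.001 -0.001]
 [ 0.001 -1.    -0.   ]]
shift [-0.4 36.   0.5]
```

View pics/s1.png

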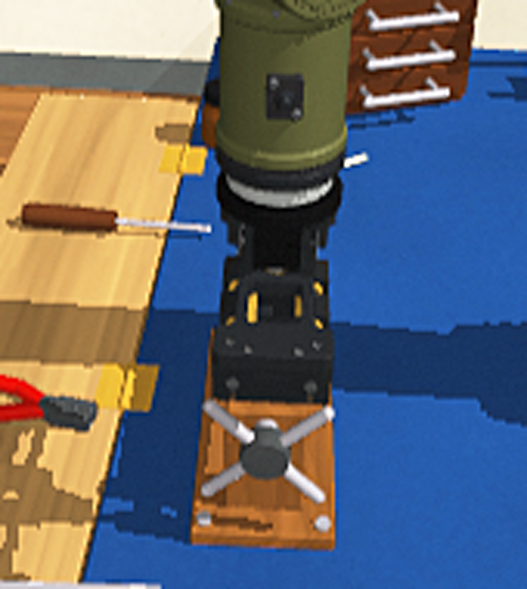

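```bash
python3 - <<'E'
from h import *
from plant import r
import cv2
d=r.snapshot("side");t=r.snapshot("top")
for p in([.5668,.1772,.161],[.5668,.1772,.225],[.568,.1768,.1]):print((proj(d,p)-[210,120])*3.1, proj(t,p))
a=t["img"][150:300,130:330,::-1];cv2.imwrite("pics/t1.png",cv2.resize(a,None,fx=4,fy=4))
a=d["img"][220:310,250:340,::-1];cv2.imwrite("pics/s1b.png",cv2.resize(a,None,fx=6.5,fy=6.5,interpolation=cv2.INTER_CUBIC))
E
```

```text
[270.61824596 391.85712087] [190.93355773 220.77228444]
[273.50448663 316.50929447] [185.3150699  217.55703206]
[266.44233299 456.9554812 ] [195.86801996 222.99824592]
```

View pics/t1.png

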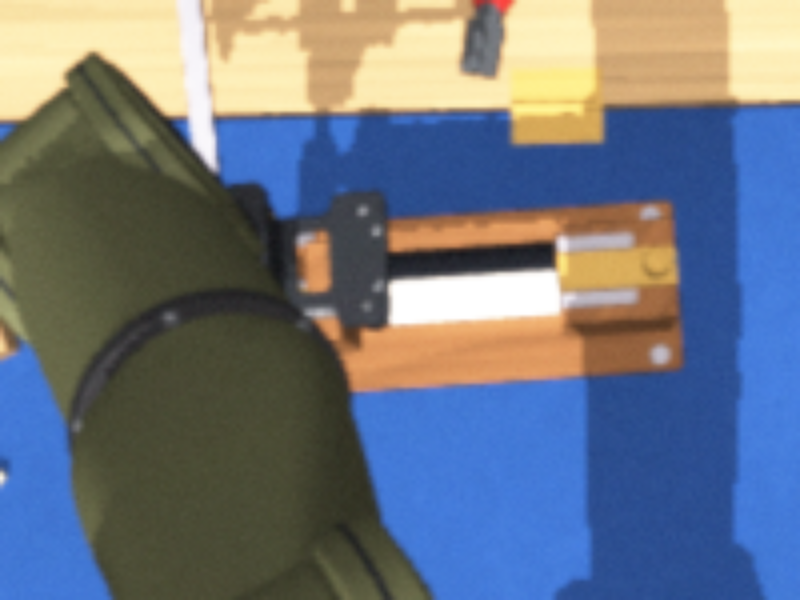

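View pics/s1b.png

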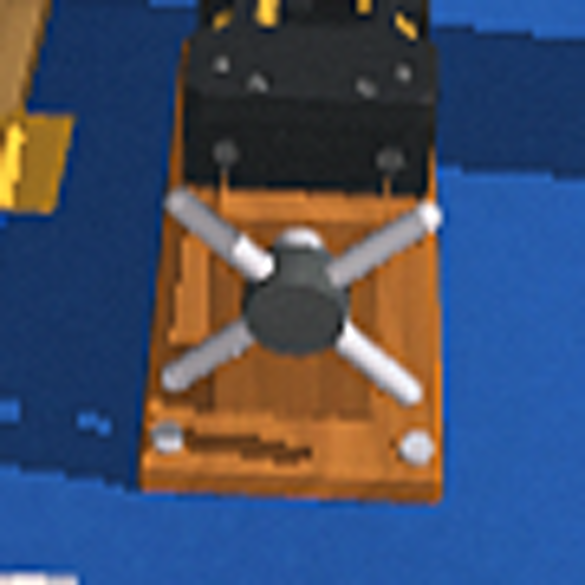

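The top view shows the gripper body over the hub, with the rest clear below. The side view has the fingers hidden behind the gripper body, and the predicted TCP pixel (270,392) falls just at the body's lower edge. I'll go down between the two upper spokes, monitoring force.

```bash
python3 -m inch '[[0,12,0,0,0,0],[0,12,0,0,0,0],[0,10,0,0,0,0],[0,2,0,0,0,0],[0,0,0,0,0,0],[0,0,0,0,0,0]]' && python3 -m inch '[[0,0,-3,0,0,0],[0,0,-3,0,0,0],[0,0,-3,0,0,0],[0,0,-3,0,0,0],[0,0,0,0,0,0]]'
python3 - <<'E'
from h import *
show([24,110,125])
E
```

```text
clock: 3.33
tool_pos: [0.567, 0.1763, 0.1247]
eef_rot: [-0.491, -0.509, 0.509, 0.491]
contact_force: [-0.0, -0.1, 0.4]
opening: 0.004
clock: 3.75
tool_pos: [0.5786, 0.1766, 0.1247]
eef_rot: [-0.49, -0.509, 0.51, 0.491]
contact_force: [-2.4, -0.2, 1.2]
opening: 0.001
t 3.75 rest mm [ 10.3 109.3 124.7] F [-2.4 -0.2  1.2] open 0.0
tool axes in rest (cols)
 [[ 0.001 -0.001 -1.   ]
 [ 1.    -0.     0.001]
 [-0.    -1.     0.001]]
shift [  0.7  -0.4 -13.7]
```

```bash
python3 -m inch '[[0,0,-2,0,0,0],[0,0,-2,0,0,0],[0,0,-2,0,0,0],[0,0,-2,0,0,0],[0,0,-2,0,0,0],[0,0,-2,0,0,0],[0,0,-2,0,0,0],[0,0,0,0,0,0]]' && python3 -m inch '[[0,-4,6,0,0,0],[0,-15,6,0,0,0],[0,-25,0,0,0,0],[0,-25,0,0,0,0],[0,-5,10,0,0,0],[0,0,20,0,0,0],[0,0,25,0,0,0],[0,0,20,0,0,0],[0,0,10,0,0,0],[0,0,0,0,0,0]]'
python3 - <<'E'
from h import *
from plant import r
import cv2
show([-55,110,130])
for n in ("side","top"):
    d=r.snapshot(n);P=cloud(d).reshape(-1,3);q=P-org;C=d["img"].reshape(-1,3).astype(int)
    L=np.stack([q@ex,q@ey,q[:,2]],-1)
    f=(d["range_z"].ravel()>0)&(abs(L[:,0])<.03)&(abs(L[:,1])<.05)&(L[:,2]>.08)&(L[:,2]<.13)&(C.min(1)>130)
    print(f.sum())
    if f.sum()>30:
        F=L[f];m=F.mean(0);w,V=np.linalg.eigh(np.cov((F-m).T));nn=V[:,0]*np.sign(V[2,0]);print(n,m.round(4),nn.round(3),np.degrees(np.arctan2(nn[0],nn[2])))
    if n=="side":cv2.imwrite("pics/s2.png",cv2.resize(d["img"][175:310,220:380,::-1],None,fx=4.4,fy=4.4,interpolation=cv2.INTER_CUBIC))
E
```

```text
clock: 4.42
tool_pos: [0.5931, 0.177, 0.1246]
eef_rot: [-0.491, -0.509, 0.509, 0.491]
contact_force: [-3.5, 0.3, 1.4]
opening: 0.001
clock: 5.25
tool_pos: [0.4949, 0.1738, 0.1996]
eef_rot: [0.49, 0.51, -0.509, -0.49]
contact_force: [0.2, -0.4, -0.1]
opening: 0.005
t 5.25 rest mm [-73.5 109.7 199.6] F [ 0.2 -0.4 -0.1] open 0.0
tool axes in rest (cols)
 [[-0.001  0.001 -1.   ]
 [ 1.     0.    -0.001]
 [ 0.    -1.    -0.001]]
shift [  0.2  69.6 -18.4]
312
side [-0.0054  0.0022  0.1127] [-0.523  0.002  0.852] -31.548287573747217
589
top [-0.0082 -0.0004  0.1128] [-0.53  -0.006  0.848] -32.024283535724805
```

View pics/s2.png

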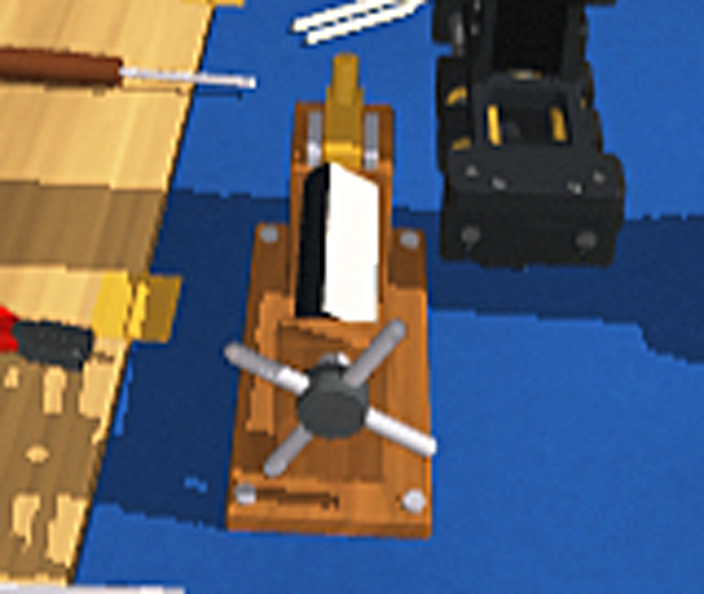

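The side view shows the flat spoke's tip at (395,328), leaning about 32° towards the pusher, which is under the 40° limit. I'll go down on the −x side and push it upright.

```bash
python3 -m inch '[[0,10,-2,0,0,0],[0,20,-6,0,0,0],[0,20,-5,0,0,0],[0,15,0,0,0,0],[0,3,0,0,0,0],[0,0,0,0,0,0]]' && python3 -m inch '[[0,0,-5,0,0,0],[0,0,-5,0,0,0],[0,0,-4,0,0,0],[0,0,-3,0,0,0],[0,0,-3,0,0,0],[0,0,-3,0,0,0],[0,0,-3,0,0,0],[0,0,-3,0,0,0],[0,0,0,0,0,0]]'
python3 - <<'E'
from h import *
show([-14,110,132])
E
```

```text
clock: 5.85
tool_pos: [0.5092, 0.1737, 0.1292]
eef_rot: [-0.49, -0.509, 0.51, 0.491]
contact_force: [-0.1, 0.2, -0.5]
opening: 0.005
clock: 6.6
tool_pos: [0.5373, 0.1749, 0.1309]
eef_rot: [-0.49, -0.509, 0.51, 0.491]
contact_force: [-3.9, -1.0, 2.2]
opening: 0.005
t 6.6 rest mm [-31.1 109.1 130.9] F [-3.9 -1.   2.2] open 0.0
tool axes in rest (cols)
 [[ 0.001 -0.002 -1.   ]
 [ 1.    -0.     0.001]
 [-0.    -1.     0.002]]
shift [  0.9  -1.1 -17.1]
```

```bash
python3 -m inch '[[0,0,-2,0,0,0],[0,0,-2,0,0,0],[0,0,-2,0,0,0],[0,0,-2,0,0,0],[0,0,-2,0,0,0],[0,0,-2,0,0,0],[0,0,-2,0,0,0],[0,0,-1.5,0,0,0],[0,0,0,0,0,0],[0,0,0,0,0,0]]'
cat >> h.py <<'E'
def flat(show_=("top","side")):
    from plant import r
    for n in show_:
        d=r.snapshot(n);P=cloud(d).reshape(-1,3);q=P-org;C=d["img"].reshape(-1,3).astype(int)
        L=np.stack([q@ex,q@ey,q[:,2]],-1)
        f=(d["range_z"].ravel()>0)&(abs(L[:,0])<.03)&(abs(L[:,1])<.05)&(L[:,2]>.08)&(L[:,2]<.13)&(C.min(1)>100)&(np.ptp(C,1)<60)
        if f.sum()>30:
            F=L[f];m=F.mean(0);w,V=np.linalg.eigh(np.cov((F-m).T));nn=V[:,0]*np.sign(V[2,0]);print(n,f.sum(),m.round(4),"width",np.ptp(F[:,0]),"deg",np.degrees(np.arctan2(nn[0],nn[2])).round(1))
        else: print(n,"hidden",f.sum())
E
python3 - <<'E'
from h import *
show([-14,110,132]);flat()
E
```

```text
clock: 7.43
tool_pos: [0.5542, 0.1758, 0.1307]
eef_rot: [0.491, 0.51, -0.509, -0.49]
contact_force: [-1.5, -0.1, 0.3]
opening: 0.004
t 7.43 rest mm [-14.2 109.4 130.7] F [-1.5 -0.1  0.3] open 0.0
tool axes in rest (cols)
 [[ 0.001  0.001 -1.   ]
 [ 1.     0.     0.001]
 [ 0.    -1.    -0.001]]
shift [ 0.6 -1.3 -0.2]
top 506 [-0.0015 -0.0108  0.1142] width 0.037092363278276475 deg -0.8
side hidden 0
```

```bash
python3 -m inch '[[0,0,5,0,0,0],[0,-5,10,0,0,0],[0,-20,10,0,0,0],[0,-25,5,0,0,0],[-10,-20,0,0,0,0],[-25,-3,0,0,0,0],[-35,0,0,0,0,0],[-35,0,0,0,0,0],[-35,0,0,0,0,0],[-35,0,0,0,0,0],[-35,0,0,0,0,0],[-35,0,0,0,0,0]]' && python3 -m inch '[[-20,0,-10,0,0,0],[-10,0,-15,0,0,0],[0,0,-10,0,0,0],[0,0,-5,0,0,0],[0,0,0,0,0,0]]'
python3 - <<'E'
from h import *
from plant import r
import cv2
show([0,-172,133]);flat()
d=r.snapshot("side");cv2.imwrite("pics/s3.png",cv2.resize(d["img"][120:310,220:380,::-1],None,fx=3.1,fy=3.1,interpolation=cv2.INTER_CUBIC))
E
```

```text
clock: 8.53
tool_pos: [0.5328, -0.072, 0.2039]
eef_rot: [0.491, 0.51, -0.509, -0.49]
contact_force: [0.1, -0.1, -0.5]
opening: 0.006
clock: 8.95
tool_pos: [0.5748, -0.0982, 0.2037]
eef_rot: [0.491, 0.51, -0.509, -0.49]
contact_force: [0.3, 0.5, -0.2]
opening: 0.003
t 8.95 rest mm [  -4.  -165.2  203.7] F [ 0.3  0.5 -0.2] open 0.0
tool axes in rest (cols)
 [[ 0.     0.002 -1.   ]
 [ 1.     0.001  0.   ]
 [ 0.001 -1.    -0.002]]
shift [-6.8 70.7 -3.9]
top 651 [-1.500e-03  1.000e-04  1.143e-01] width 0.03805076341158915 deg -1.0
side 354 [0.0016 0.0025 0.1149] width 0.03218775635929069 deg -1.8
```

View pics/s3.png

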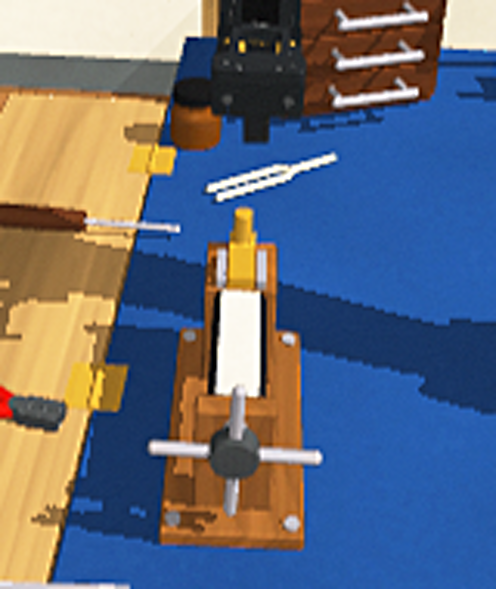

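The side view shows the flat up with its spoke upright at (238,390), about 1–2° off. Next I'll go down behind the knob.

```bash
python3 -m inch '[[-4,10,-2,0,0,0],[-4,20,-2,0,0,0],[0,20,0,0,0,0],[0,15,0,0,0,0],[0,5,0,0,0,0],[0,0,0,0,0,0]]' && python3 -m inch '[[4,0,0,0,0,0],[4,0,0,0,0,0],[4,0,0,0,0,0],[4,0,0,0,0,0],[4,0,0,0,0,0],[4,0,0,0,0,0],[4,0,0,0,0,0],[0,0,0,0,0,0]]'
python3 - <<'E'
from h import *
show([0,-110,133])
E
```

```text
clock: 9.6
tool_pos: [0.5767, -0.1065, 0.1321]
eef_rot: [-0.49, -0.509, 0.51, 0.491]
contact_force: [-0.2, -0.3, 0.5]
opening: 0.004
clock: 10.27
tool_pos: [0.5771, -0.078, 0.134]
eef_rot: [0.491, 0.51, -0.509, -0.49]
contact_force: [-0.1, -0.5, -0.2]
opening: 0.002
t 10.27 rest mm [  -0.9 -145.   134. ] F [-0.1 -0.5 -0.2] open 0.0
tool axes in rest (cols)
 [[-0.  0. -1.]
 [ 1. -0. -0.]
 [-0. -1. -0.]]
shift [35.   1.  -0.9]
```

```bash
python3 -m inch '[[3,0,0,0,0,0],[3,0,0,0,0,0],[3,0,0,0,0,0],[3,0,0,0,0,0],[0,0,0,0,0,0]]' && python3 -m inch '[[3,0,0,0,0,0],[3,0,0,0,0,0],[3,0,0,0,0,0],[3,0,0,0,0,0],[3,0,0,0,0,0],[3,0,0,0,0,0],[0,0,0,0,0,0]]'
python3 - <<'E'
from h import *
show([0,-110,133])
E
```

```text
clock: 10.68
tool_pos: [0.5766, -0.0657, 0.1338]
eef_rot: [0.49, 0.51, -0.509, -0.491]
contact_force: [-0.1, -1.3, 2.1]
opening: 0.001
clock: 11.27
tool_pos: [0.5758, -0.0474, 0.1337]
eef_rot: [0.49, 0.51, -0.509, -0.491]
contact_force: [0.2, 0.5, 0.6]
opening: 0.007
t 11.27 rest mm [  -1.  -114.5  133.7] F [0.2 0.5 0.6] open 0.01
tool axes in rest (cols)
 [[-0.    -0.    -1.   ]
 [ 1.     0.001 -0.   ]
 [ 0.001 -1.     0.   ]]
shift [ 4.5  0.7 -1.1]
```

```bash
python3 -m inch '[[2,0,0,0,0,0],[2,0,0,0,0,0],[2,0,0,0,0,0],[0,0,0,0,0,0]]' ; python3 -m inch '[[2,0,0,0,0,0],[2,0,0,0,0,0],[0,0,0,0,0,0]]'; python3 - <<'E'
from h import *
from plant import r
import cv2
show([0,-110,133]);flat()
d=r.snapshot("top");cv2.imwrite("pics/t4.png",cv2.resize(d["img"][180:270,180:320,::-1],None,fx=5,fy=5,interpolation=cv2.INTER_CUBIC))
d=r.snapshot("side");cv2.imwrite("pics/s4.png",cv2.resize(d["img"][150:310,220:380,::-1],None,fx=3.7,fy=3.7,interpolation=cv2.INTER_CUBIC))
E
```

```text
clock: 11.6
tool_pos: [0.5756, -0.0437, 0.1337]
eef_rot: [-0.491, -0.509, 0.509, 0.49]
contact_force: [0.0, -4.2, 1.3]
opening: 0.004
clock: 11.85
tool_pos: [0.5755, -0.0434, 0.1338]
eef_rot: [-0.493, -0.507, 0.51, 0.49]
contact_force: [1.3, -10.1, 2.0]
opening: 0.002
t 11.85 rest mm [  -1.2 -110.5  133.8] F [  1.3 -10.1   2. ] open 0.0
tool axes in rest (cols)
 [[ 0.004 -0.001 -1.   ]
 [ 1.    -0.006  0.004]
 [-0.006 -1.     0.001]]
shift [ 0.5  0.7 -1.2]
top 376 [-0.0013  0.0202  0.1144] width 0.037681136443462965 deg -0.4
side 323 [0.0015 0.0063 0.1148] width 0.0320361814996868 deg -1.6
```

View pics/s4.png

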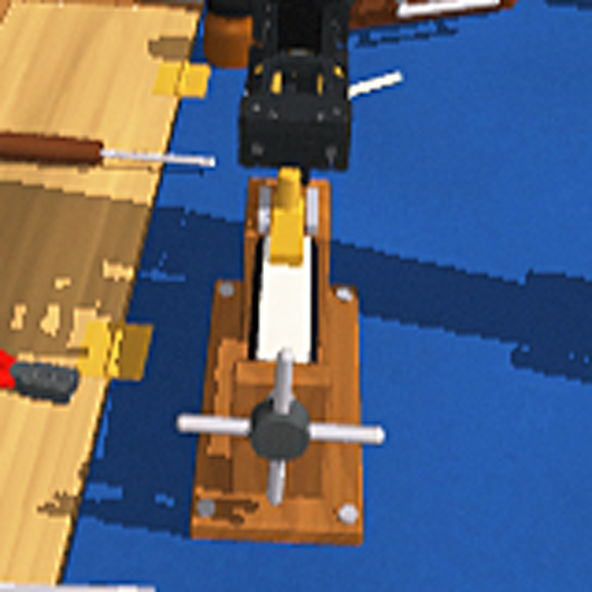

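The tongue lies over the flat with its nose at (287,262). The force is rising at exactly the predicted stop of −110.5 mm. One slightly firmer push, then I'll back off and check.

```bash
python3 -m inch '[[2,0,0,0,0,0],[0,0,0,0,0,0],[0,0,0,0,0,0]]'; python3 -m inch '[[-6,0,0,0,0,0],[-15,0,0,0,0,0],[-20,0,0,0,0,0],[0,-15,0,0,0,0],[0,-30,0,0,0,0],[0,-35,0,0,0,0],[-20,-15,20,0,0,0],[-20,0,25,0,0,0],[0,0,25,0,0,0],[0,0,0,0,0,0],[0,0,0,0,0,0]]'; python3 - <<'E'
from h import *
from plant import r
import cv2
show();flat()
for n in("top","side"):
    d=r.snapshot(n);P=cloud(d).reshape(-1,3);q=P-org;L=np.stack([q@ex,q@ey,q[:,2]],-1)
    k=(L[:,2]>.135)&(L[:,2]<.16)&(L[:,1]<-.06)&(L[:,1]>-.14)&(abs(L[:,0])<.02);print(n,"knob",k.sum(),L[k].mean(0).round(4))
    cv2.imwrite(f"pics/{n}5.png",d["img"][:,:,::-1])
E
```

```text
clock: 12.3
tool_pos: [0.5755, -0.0433, 0.1338]
eef_rot: [-0.494, -0.506, 0.51, 0.49]
contact_force: [1.0, -13.8, 1.7]
opening: 0.002
clock: 13.22
tool_pos: [0.5075, -0.1194, 0.2288]
eef_rot: [0.49, 0.509, -0.509, -0.491]
contact_force: [1.6, 0.0, -0.6]
opening: 0.003
t 13.22 rest mm [ -72.1 -183.8  228.8] F [ 1.6  0.  -0.6] open 0.0
tool axes in rest (cols)
 [[ 0.    -0.001 -1.   ]
 [ 1.     0.001  0.   ]
 [ 0.001 -1.     0.001]]
top 569 [-0.002   0.0055  0.1145] width 0.037333928868097235 deg -0.4
side 325 [0.0014 0.0063 0.1148] width 0.03221317430950667 deg -1.4
top knob 41 [-0.0024 -0.0873  0.1525]
side knob 53 [ 0.0027 -0.0841  0.1477]
```

View pics/top5.png

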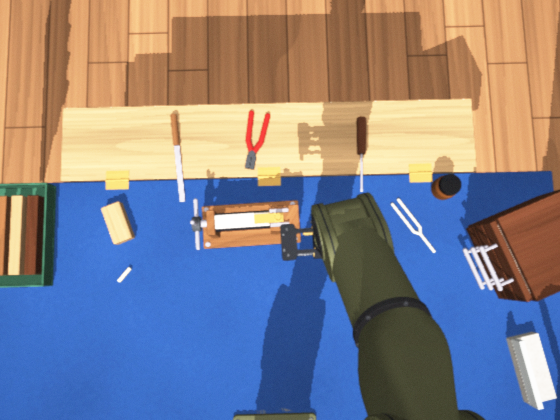

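```bash
python3 - <<'E'
from h import *
from plant import r
for n in("top","side"):
  for tag,d in(("before",np.load(n+"0.npz")),("after",r.snapshot(n))):
    P=cloud(d).reshape(-1,3);q=P-org;L=np.stack([q@ex,q@ey,q[:,2]],-1);C=d["img"].reshape(-1,3).astype(int)
    br=(C[:,0]-C[:,2]>60)&(C[:,1]>C[:,2]+40)&(abs(L[:,0])<.02)&(L[:,1]>-.15)&(L[:,1]<.05)
    k=br&(L[:,2]>.135)&(L[:,2]<.16); t=k&(L[:,2]>.150)
    g=br&(L[:,2]>.121)&(L[:,2]<.13)&(abs(L[:,0])<.009)
    print(n,tag,"knob y",L[k,1].min().round(4),L[k,1].max().round(4),L[k,1].mean().round(4),"top",t.sum(),L[t,1].mean().round(4),"nose",np.percentile(L[g,1],[95,99,100]).round(4))
E
```

```text
top before knob y -0.1309 -0.117 -0.1244 top 36 -0.1246 nose [-0.0697 -0.0675 -0.0662]
top after knob y -0.0942 -0.0802 -0.0873 top 35 -0.0873 nose [-0.0334 -0.0311 -0.0306]
side before knob y -0.1317 -0.1166 -0.1216 top 19 -0.1241 nose [-0.0689 -0.067  -0.0667]
side after knob y -0.095 -0.0793 -0.0844 top 25 -0.0863 nose [-0.0322 -0.0312 -0.0311]
```

Measured travel is only about 37 mm, not 40. Either the tongue started 2–3 mm in or it isn't fully home. I'll check the nose against fixed edges with sub-pixel scanlines.

```bash
python3 - <<'E'
from h import *
from plant import r
import cv2
from scipy.ndimage import map_coordinates
for n in("top","side"):
  for tag,d in(("before",dict(np.load(n+"0.npz"))),("after",r.snapshot(n))):
    cx=-.002 if n=="top" else .002
    def prof(z,y0,y1,x=0,ch=None):
        ys=np.arange(y0,y1,.0005);acc=0
        for dx in(-.004,-.002,0,.002,.004):
            px=np.array([proj(d,org+ex*(cx+x+dx)+ey*y+np.array([0,0,z])) for y in ys])
            acc=acc+np.array([map_coordinates(d["img"][:,:,c].astype(float),[px[:,1],px[:,0]],order=1) for c in range(3)])
        return ys,acc/5
    def edge(z,y0,y1,x=0):
        ys,a=prof(z,y0,y1,x);g=np.convolve(np.abs(np.gradient(a,axis=1)).sum(0),np.ones(5)/5,'same')
        g[:3]=0;g[-3:]=0;i=np.argmax(g);w=g[max(0,i-6):i+7];return (ys[max(0,i-6):i+7]*w).sum()/w.sum(),g.max()
    a,b=(-.085,-.05) if tag=="before" else (-.045,-.015)
    print(n,tag,"nose z.126",edge(.126,a,b),"cheek in(65)",edge(.1155,.05,.078),"out(85)",edge(.1155,.078,.095),"thick edge(-65) x=.022",edge(.1155,-.085,-.045,.024),"base end(110)",edge(.016,.095,.13,.045),"back(-140)",edge(.016,-.155,-.125,.045))
E
```

```text
top before nose z.126 (np.float64(-0.06565263216167427), np.float64(14.35473273704103)) cheek in(65) (np.float64(0.06298498485743388), np.float64(19.107109792409503)) out(85) (np.float64(0.0828470718230777), np.float64(22.21748364863066)) thick edge(-65) x=.022 (np.float64(-0.06624299690438837), np.float64(19.25367619194163)) base end(110) (np.float64(0.1079462854906768), np.float64(23.85633419662297)) back(-140) (np.float64(-0.1403174128742314), np.float64(18.43936325146899))
top after nose z.126 (np.float64(-0.0305283968859834), np.float64(13.773522208506487)) cheek in(65) (np.float64(0.06384987421471454), np.float64(32.98993281113948)) out(85) (np.float64(0.08234640229262272), np.float64(28.349543993494947)) thick edge(-65) x=.022 (np.float64(-0.0662067577096946), np.float64(18.58552185899913)) base end(110) (np.float64(0.12117552128682336), np.float64(35.28386464240318)) back(-140) (np.float64(-0.14028289164355912), np.float64(22.33647453637134))
side before nose z.126 (np.float64(-0.05875604150014742), np.float64(15.990066630305563)) cheek in(65) (np.float64(0.05513726543166269), np.float64(16.87702513687866)) out(85) (np.float64(0.09167273144898208), np.float64(18.211028283621705)) thick edge(-65) x=.022 (np.float64(-0.06696697679072208), np.float64(13.637081759412451)) base end(110) (np.float64(0.11758066859353367), np.float64(29.190421906282285)) back(-140) (np.float64(-0.14315529491258197), np.float64(14.700562580653385))
side after nose z.126 (np.float64(-0.02136969886136214), np.float64(28.682339941464207)) cheek in(65) (np.float64(0.05924874309685253), np.float64(13.795015206312272)) out(85) (np.float64(0.0861235777836203), np.float64(2.2258412117139783)) thick edge(-65) x=.022 (np.float64(-0.06683331144139326), np.float64(10.147629166174577)) base end(110) (np.float64(0.11758690779174362), np.float64(29.034584240780298)) back(-140) (np.float64(-0.14312169507291544), np.float64(14.515217664750317))
```

```bash
python3 - <<'E'
from plant import r
import cv2
d=r.snapshot("top");cv2.imwrite("pics/t6.png",cv2.resize(d["img"][190:260,180:310,::-1],None,fx=6,fy=6,interpolation=cv2.INTER_CUBIC))
E
```

```text
(no output)
```

View pics/t6.png

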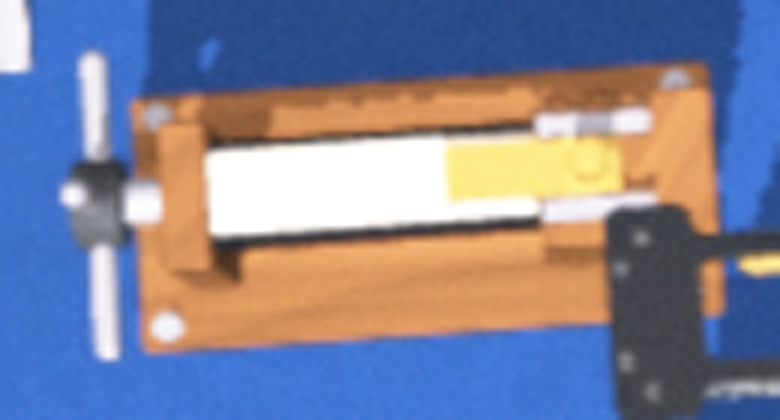

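```bash
python3 - <<'E'
from plant import r
print(r.get_state()["clock"]);print(r.finish_job())
E
```

```text
13.6667
the job is handed in; nothing more can be done
None
```

The bar is turned flat-up and the brass tongue is pushed home over the flat. I handed the job in at 13.7 s with the arm backed clear of everything.

- **Turning the bar:** The flat started about 47° towards the robot. I pushed the far upper spoke over first, which brought the flat to 32°. Then I pushed the flat's own spoke upright.
- **Flat angle:** After locking, the two cameras put the flat 0.4° and 1.4° from straight up, with its face at about 114.5 mm (114 expected).
- **Locking the tongue:** I pushed the knob until it stopped solidly. The finger stopped at the predicted place, and the push rose to about 14 N with only 0.3 mm more movement.
- **Check that disagreed:** The images showed the knob moving only about 37–38 mm, and the nose about 35–37 mm, instead of 40. The rest's fixed edges showed my origin was about 1.7–1.9 mm off. Corrected for that, the tongue started about 2 mm in and ended at 39.4 mm (top camera) and 40.6 mm (side camera). I took that as fully home and did not push a second time to confirm.
- **Tools:** I touched none of them, and in the last top picture they look to be where they were.

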